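# Refit the quarter-turn stud of an analyser's card cover

## Robot

A 6-joint arm with a two-finger parallel gripper is mounted at the origin on the work surface. World frame = base frame: x ahead of the robot, y to its left, z up, the work surface at z = 0. Lengths are in m, angles in rad, forces in N, time in s.
With the tool pointing down it reaches from about 0.35 to 0.775 m from the base axis. Payload 5.5 kg.
Tool frame: the origin (TCP) lies midway between the tips of the shut fingers; the grasp point (between the pads) lies 19 mm behind it; z points along the fingers, y is the line along which they close (so a half turn about z gives the same grasp; the last joint's range is limited). The gripper opens to 85 mm and grips with 20 to 120 N. Pads are 22 mm wide; open, the fingers measure 114 mm over their backs; the gripper's body (76 mm by 85 mm) begins 54 mm behind the grasp point. The pads swing forward as they close: fully open they stand 13 mm farther back than shut.
Start: joints at [-1.446, 0.313, 0.046, 1.304, 0, 1.431], TCP at [0.15, -0.555, 0.231] pointing down, gripper open.
Joint ranges: [-2.76, 2.76], [-0.86, 1.69], [-1.03, 1.26], [-2.2, 2.34], [-1.47, 1.5], [-3.14, 3.14]. Speed limits (rad/s): [2.57, 2.57, 3.14, 3.14, 3.14, 3.14].

## Interface

Orientations are given as a unit quaternion [w, x, y, z].
In Python, from workcell import env gives the robot as it stands. The module is installed in compiled form; this text tells all that it offers.
- The arm moves only by the tool servo_tool, never from a script. Its argument "increments" is a list of rows, each an object of numbers: "grip": the closure, from 0 (fully open) to 1 (shut); "x", "y", "z": the shift along the tool's x, y, z in mm; "roll": the turn about the tool's z in degrees. In form: [{"grip": .., "x": .., "y": .., "z": .., "roll": ..}, ...]. A call has 1 to 5 rows; each row shifts and turns the commanded pose from where the row before left it, along the tool's axes as they then stand; what a row does not reach is not made up. A row lasts 1/12 s, in which the tool goes at most 41.7 mm and 7.16 degrees, less where a joint would pass 70% of its speed; a pose out of reach is approached as far as the arm can. A call is refused whole if a number of a shift passes 41.7 or a number of a turn 7.16, either way. A call with a gripper value outside its range is refused whole. The fingers move at their own pace and stop on an object; "grip_force" is the grip in N (left out, the last holds). Time passes only in rows, so rows that do not move let the fingers close. It gives the time, the measured TCP pose, the force, the opening and the grip force at its end, in the units of the state.
- env.get_state(): the state, without advancing time (a new reading comes with each control period).
- env.read_camera(name): name is "scene" or "side" or "wrist"; returns the picture (480x640x3 uint8, red, green, blue); there is no depth.
- env.get_calibration(name): a dict with "vertical_fov" (degrees; the focal length in pixels is half the picture's height over the tangent of half this angle, whatever the lens; pixels are square), "cx", "cy" (the principal point, pixels), "rvec" (rotation vector, rad) and "tvec" (3), from world to camera coordinates, as OpenCV has them; the wrist camera has in their place "tool_from_camera" (4x4, takes a point from camera to tool coordinates, whose origin is the TCP and whose axes are the flange's). Camera axes: x right, y down, z forward; pixel columns grow to the right and rows downward; lengths in m; the calibration is good to about 2 mm. The wrist camera is an equidistant fisheye: a pixel r from the principal point sees the ray r / f radians off the axis. A picture is of the moment at which its call begins: read the wrist's pose just before it. get_calibration takes no time and is no camera call.
- env.hand_in(): hands the job in; it is judged then, once.
The state is a dict: "clock": time; "joint_pos": joint angles; "qvel": joint speeds; "tau": joint torques, N m; "tcp_pos": TCP position; "orientation": TCP orientation; "wrist_force": force on the tool from outside, world axes, zero at the start; "ft_torque": the same for the moment, N m; "finger_gap": finger opening in m; "grip_force": force on a finger pad.
Only numpy, scipy, OpenCV 4.12 (cv2) and the standard library are available. Lean on these libraries where they do the work, as an engineer would, in place of code of your own. Each camera call takes 0.05 s, during which the arm holds its last target. There are 200 camera calls.

## Task

One of the two quarter-turn wing studs of the cover on the analyser module is missing and stands in the grey parts holder. Fit it into the empty keyhole slot: line its key up with the slot, push it fully home, give it a quarter turn in either direction so that its wing lies across the slot like its locked twin, and let go. Leave the round-knob screw in the holder and the bottle where they are.

Things in the scene. Friction and masses are not known exactly. Their poses are not given: they have to be found in the camera images.
- stud_wing (a point): Loose stud, upright in either holder pocket. Point: centre of its black wing grip, 44 mm long along x, 10 thick along y, 26 high; z up. Below: steel flange, 60 mm across, 4 thick (underside 17 mm below the point), shank 18 mm across, 12 long, and at the foot a cross key 40 mm along x, 8 along y, 8 high, so parallel to the wing; foot 37 mm below the point. Half turn makes no difference. 0.12 kg.
- slot (a point): Centre of the empty keyhole slot at the top face of the aluminium cover, 112 mm above the bench. Slot 48 mm along y, 16 mm along x, with a 26 mm square eye at the middle; z up. Plate 6 mm thick, 22 mm empty below it; the key turns there freely both ways, no stops. Stud home: flange flat on the cover, wing centre 17 mm above this point. Locked twin: 130 mm away along +y, its wing along x.
- knob_screw_top (a point): Centre of the black round knob, 36 mm across, 22 high, of a loose screw (60 mm flange, round shank); not needed, leave it alone. It stands in the other pocket of the same fixed grey holder (200 x 80 mm, 26 high; pockets 50 x 26 mm, 23 deep, 100 mm apart along its length). Stud and screw hang by their flanges on the holder's top (wing centre 43 mm above the bench) and lift straight out.
- bottle: A loose white plastic jar with a blue cap, diameter 62 mm, 105 mm high, standing on the bench; origin at the centre of its underside. Not needed; to be left alone.
Things that resemble listed ones, but are neither listed nor needed, are in the scene too. What is shaped like the part that bears stud_wing but green or pink is not meant.

How it is judged:
At the end, for the whole second after the job is handed in: The stud is in the slot with its flange flat on the cover (wing centre 12 to 21 mm above the cover, within 10 mm of the slot's centre, upright within 7 degrees), its wing and key turned across the slot (at least 65 degrees from the slot's length), at rest (z of stud_wing in the frame of slot between 0.012 and 0.021 m and horizontal distance between stud_wing and slot below 0.01 m and angle between the x axis of stud_wing and the y axis of slot, either way round above 1.13 rad and angle between stud_wing's own z axis and vertical below 0.12 rad and linear speed of stud below 0.02 m/s); the robot touches nothing.
It fails at once if the round-knob screw was moved by more than 30 mm (distance of knob_screw_top from where it was at the start of the episode above 0.03 m).
It fails at once if the bottle was moved by more than 30 mm (distance of bottle from where it was at the start of the episode above 0.03 m).
It also fails if it takes over 48 s, if anything falls off the work surface, if the arm or the gripper's body presses on something with over 40 N, if the wrist force passes 120 N, or if a joint passes its speed limit or range.

## Working session

There is one attempt and no reset: what is moved stays moved. The work goes in short steps, Python scripts to look and compute and a tool call to move; the robot and the scene stay as the last step left them, time stands still between calls to the robot, and variables do not carry over. Pictures are saved under pics/ and viewed, at most 10 in all, crops included, and the job is handed in when it is done.

Besides the shell and the picture viewer there is one more tool, called after "Emit:" in YAML: its name, and indented under it one key for each argument. servo_tool: Moves the arm, as the interface text tells. Its arguments: {"type":"object","properties":{"increments":{"type":"array"},"grip_force":{"type":"number"}},"required":["increments"]}

```bash
mkdir -p pics
cat > h.py <<'E'
import numpy as np, cv2
from scipy.spatial.transform import Rotation as R
from workcell import env
def save(n,im): cv2.imwrite('pics/'+n+'.png',cv2.cvtColor(im,cv2.COLOR_RGB2BGR))
def ray(cam,px,st=None):
    c=env.get_calibration(cam); f=240/np.tan(np.radians(c['vertical_fov'])/2)
    d=np.array([px[0]-c['cx'],px[1]-c['cy']],float)
    if cam=='wrist':
        r=np.hypot(*d); t=r/f; v=np.array([*(d/max(r,1e-9)*np.sin(t)),np.cos(t)])
        T=np.array(c['tool_from_camera']); q=st['orientation']; Rw=R.from_quat([q[1],q[2],q[3],q[0]]).as_matrix()
        return Rw@T[:3,3]+np.array(st['tcp_pos']), Rw@T[:3,:3]@v
    Rm=cv2.Rodrigues(np.array(c['rvec'],float))[0]; v=Rm.T@np.array([d[0]/f,d[1]/f,1]); return -Rm.T@np.array(c['tvec'],float).ravel(), v/np.linalg.norm(v)
def plane(cam,px,z,st=None):
    o,v=ray(cam,px,st); return o+v*(z-o[2])/v[2]
def tri(rs):
    A=0;b=0
    for o,v in rs:
        P=np.eye(3)-np.outer(v,v); A=A+P; b=b+P@o
    p=np.linalg.solve(A,b); return p,[np.linalg.norm((np.eye(3)-np.outer(v,v))@(p-o)) for o,v in rs]
E
python3 - <<'E'
from h import *
st=env.get_state(); print(st['clock'],st['tcp_pos'],st['orientation'],st['finger_gap'])
for n in ['scene','side','wrist']:
    save(n+'0',env.read_camera(n)); c=env.get_calibration(n); print(n,c)
E
```

```text
0.0 [ 0.15042292 -0.55443058  0.23039495] [-9.36397678e-04  9.91247018e-01  1.32016943e-01  4.54578461e-06] 0.08528585224957758
scene {'vertical_fov': 49.42907813378956, 'cx': 317.5973521751112, 'cy': 237.28691491337693, 'rvec': array([ 1.87974186,  1.14890306, -0.61396678]), 'tvec': array([-0.20802129, -0.20808992,  1.51941882])}
side {'vertical_fov': 53.17052156753323, 'cx': 307.289400898278, 'cy': 243.65075103174416, 'rvec': array([ 0.25767217, -2.6953039 ,  1.37316775]), 'tvec': array([0.57210696, 0.17599323, 0.68373103])}
wrist {'vertical_fov': 65.70646984690485, 'cx': 312.2798552533073, 'cy': 240.72692497354203, 'tool_from_camera': array([[-1.47495369e-03, -9.61379139e-01, -2.75223501e-01,
         7.08243361e-02],
       [ 9.99998912e-01, -1.40827378e-03, -4.39886305e-04,
        -4.52083044e-04],
       [ 3.53074777e-05, -2.75223850e-01,  9.61380170e-01,
        -1.41791252e-01],
       [ 0.00000000e+00,  0.00000000e+00,  0.00000000e+00,
         1.00000000e+00]])}
```

View pics/scene0.png

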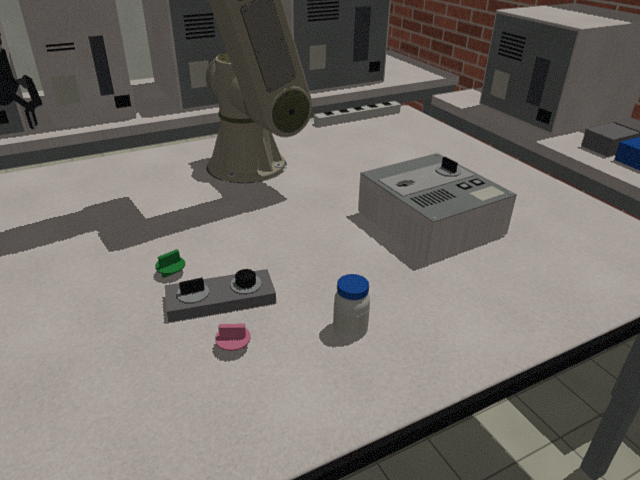

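View pics/side0.png

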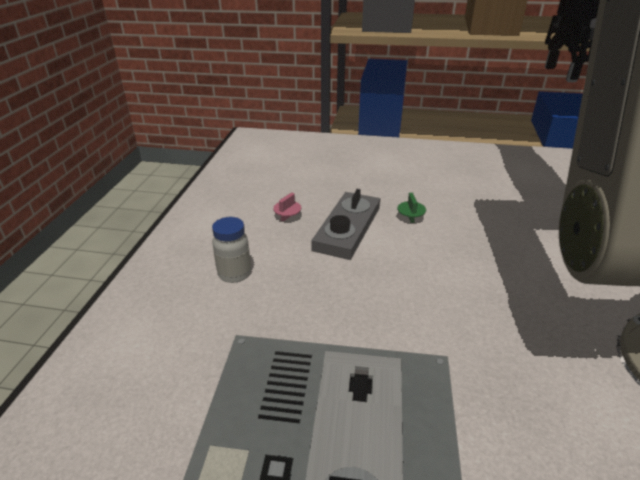

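View pics/wrist0.png

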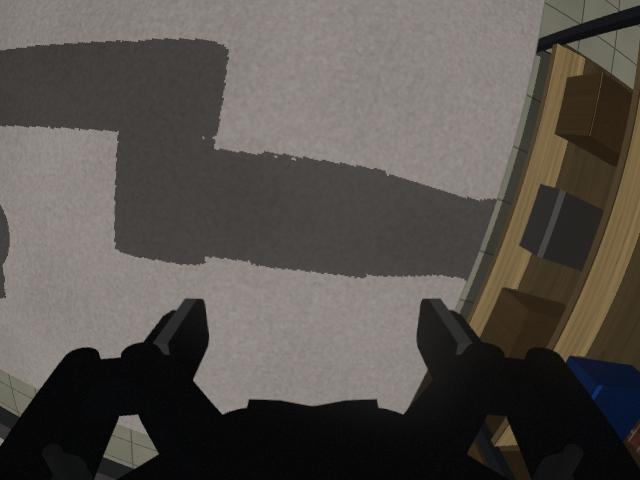

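The scene view shows the stud wing at about (191,286), the knob at (246,280), the slot at (405,183) and the bottle at (352,305). In the side view the wing is at (356,198), the knob at (340,225) and the slot at (361,384). The wrist view shows only bench and fingers.

```bash
cat > m.py <<'E'
from h import *
S=cv2.imread('pics/scene0.png');D=cv2.imread('pics/side0.png')
def blob(im,x0,y0,x1,y1,th=45):
    m=(im.max(2)<th).astype(np.uint8); k=np.zeros_like(m); k[y0:y1,x0:x1]=m[y0:y1,x0:x1]
    n,l,s,c=cv2.connectedComponentsWithStats(k); i=1+np.argmax(s[1:,4])
    r=cv2.minAreaRect(np.argwhere(l==i)[:,::-1].astype(np.float32))
    return c[i],s[i],r
for nm,a,b in [('wing',(172,272,212,297),(345,185,372,209)),('knob',(230,265,262,292),(325,213,355,236)),('slot',(393,176,418,190),(340,360,380,405)),('twin',(438,154,462,172),None)]:
    A=blob(S,*a); print(nm,A[0].round(1),A[1],A[2])
    if b:
        B=blob(D,*b); print('  ',B[0].round(1),B[1],B[2]); p,e=tri([ray('scene',A[0]),ray('side',B[0])]); print('  P',p.round(4),np.round(e,4))
        if nm=='wing':
            print([plane('scene',q,z).round(4) for q,z in (((A[1][0],A[1][1]+8),.043),((A[1][0]+A[1][2],A[1][1]+5),.043))])
    else: print(plane('scene',A[0],.13))
print('bottle',plane('scene',(352,282),.105), plane('side',(229,227),.105))
print('holder corners',[plane('scene',q,.026).round(3) for q in ((166,291),(271,272),(275,293),(170,308))])
b=np.hstack([cv2.resize(S[255:325,155:285],None,fx=3,fy=3,interpolation=2),cv2.resize(D[180:250,305:395],None,fx=3,fy=3,interpolation=2)])
c=np.hstack([cv2.resize(S[145:215,355:485],None,fx=3,fy=3,interpolation=2),cv2.resize(D[350:420,315:405],None,fx=3,fy=3,interpolation=2)])
cv2.imwrite('pics/crop1.png',np.vstack([b,c]))
E
python3 m.py
```

```text
wing [191.5 286.2] [179 278  25  17 299] ((191.13528442382812, 286.35882568359375), (12.690433502197266, 25.055469512939453), 77.47119140625)
   [355.4 198.9] [353 191   6  17  65] ((355.5, 199.0), (16.0, 5.0), 90.0)
  P [ 0.5428 -0.3123  0.0424] [0.0015 0.0015]
[array([ 0.5304, -0.3334,  0.043 ]), array([ 0.5423, -0.2893,  0.043 ])]
knob [245.  278.6] [235 269  21  20 324] ((245.0, 278.5), (19.0, 20.0), 90.0)
   [339.5 224.1] [331 216  18  17 255] ((339.5, 224.0), (16.0, 17.0), 90.0)
  P [ 0.5621 -0.2146  0.0406] [0.001 0.001]
slot [402.9 184.7] [399 184   8   2  11] ((402.5, 184.5), (7.0, 1.0), -0.0)
   [360.2 386.4] [350 374  22  27 440] ((359.9918212890625, 387.0901794433594), (20.823219299316406, 25.71215057373047), 5.19442892074585)
  P [0.4774 0.2058 0.1077] [0.0028 0.0028]
twin [448.8 164.4] [442 157  15  15 162] ((448.70001220703125, 164.60000610351562), (16.994115829467773, 10.28591251373291), 26.56505012512207)
[0.46921633 0.33815539 0.13      ]
bottle [ 0.73243015 -0.08325959  0.105     ] [ 0.73169835 -0.07605344  0.105     ]
holder corners [array([ 0.512, -0.355,  0.026]), array([ 0.545, -0.155,  0.026]), array([ 0.609, -0.174,  0.026]), array([ 0.564, -0.361,  0.026])]
```

View pics/crop1.png

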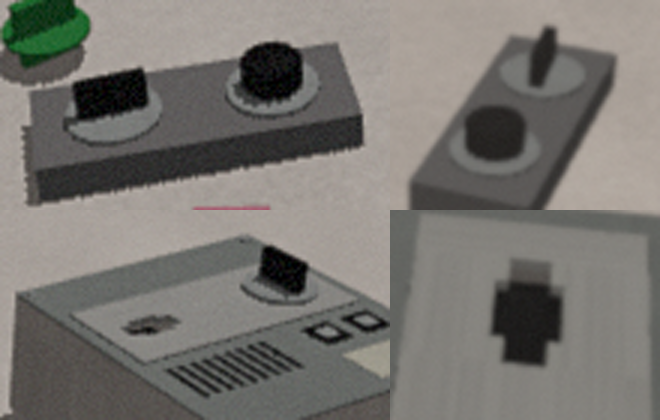

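The crops confirm the black wing in the left pocket at about (0.543, -0.312, 0.042), with its wing along the holder. The slot is empty at about (0.477, 0.204). Next is a look from above with the wrist camera.

```bash
cat > plan.py <<'E'
from h import *
import sys,json
def plan(p,yaw,v=36,w=7):
    st=env.get_state(); q=st['orientation']; M=R.from_quat([q[1],q[2],q[3],q[0]]).as_matrix()
    y=np.degrees(np.arctan2(M[1,0],M[0,0])); d=(np.array(p)-st['tcp_pos'])*1000; dy=(yaw-y+180)%360-180
    n=int(np.ceil(max(np.linalg.norm(d)/v,abs(dy)/w,1))); print('n',n,'dyaw',round(dy,2),'d',d.round(1),'tilt',M[:,2].round(4))
    rows=[]
    for i in range(n):
        a=np.radians(y+dy*i/n); c,s=np.cos(a),np.sin(a); e=d/n
        rows.append([round(e[0]*c+e[1]*s,1),round(e[0]*s-e[1]*c,1),round(-e[2],1),round(-dy/n,2)])
    for i in range(0,n,5): print(rows[i:i+5])
if __name__=='__main__': a=list(map(float,sys.argv[1:])); plan(a[:3],a[3],*a[4:])
E
python3 plan.py .543 -.312 .16 79
```

```text
n 13 dyaw 63.83 d [392.6 242.6 -70.6] tilt [-2.0e-04  1.4e-03 -1.0e+00]
[[np.float64(34.0), np.float64(-10.1), np.float64(5.4), np.float64(-4.91)], [np.float64(34.8), np.float64(-7.2), np.float64(5.4), np.float64(-4.91)], [np.float64(35.3), np.float64(-4.2), np.float64(5.4), np.float64(-4.91)], [np.float64(35.5), np.float64(-1.1), np.float64(5.4), np.float64(-4.91)], [np.float64(35.4), np.float64(1.9), np.float64(5.4), np.float64(-4.91)]]
[[np.float64(35.2), np.float64(4.9), np.float64(5.4), np.float64(-4.91)], [np.float64(34.6), np.float64(7.9), np.float64(5.4), np.float64(-4.91)], [np.float64(33.8), np.float64(10.9), np.float64(5.4), np.float64(-4.91)], [np.float64(32.7), np.float64(13.7), np.float64(5.4), np.float64(-4.91)], [np.float64(31.4), np.float64(16.5), np.float64(5.4), np.float64(-4.91)]]
[[np.float64(29.9), np.float64(19.1), np.float64(5.4), np.float64(-4.91)], [np.float64(28.2), np.float64(21.6), np.float64(5.4), np.float64(-4.91)], [np.float64(26.2), np.float64(23.9), np.float64(5.4), np.float64(-4.91)]]
```

Emit:
servo_tool:
  increments:
    - {"grip": 0, "x": 34, "y": -10, "z": 5.4, "roll": -4.9}
    - {"grip": 0, "x": 35, "y": -7, "z": 5.4, "roll": -4.9}
    - {"grip": 0, "x": 35, "y": -4, "z": 5.4, "roll": -4.9}
    - {"grip": 0, "x": 35.5, "y": -1, "z": 5.4, "roll": -4.9}
    - {"grip": 0, "x": 35.5, "y": 2, "z": 5.4, "roll": -4.9}

```text
clock: 0.57
tcp_pos: [0.3028, -0.4612, 0.2038]
orientation: [-0.0, 0.94, 0.341, -0.0]
wrist_force: [0.5, -0.1, 0.4]
finger_gap: 0.0855
grip_force: 0.0
```

Emit:
servo_tool:
  increments:
    - {"grip": 0, "x": 35, "y": 5, "z": 5.4, "roll": -4.9}
    - {"grip": 0, "x": 34.5, "y": 8, "z": 5.4, "roll": -4.9}
    - {"grip": 0, "x": 34, "y": 11, "z": 5.4, "roll": -4.9}
    - {"grip": 0, "x": 33, "y": 14, "z": 5.4, "roll": -4.9}
    - {"grip": 0, "x": 31.5, "y": 16.5, "z": 5.4, "roll": -4.9}

```text
clock: 0.98
tcp_pos: [0.4547, -0.368, 0.1768]
orientation: [-0.0, 0.846, 0.533, -0.0]
wrist_force: [0.5, -1.3, 0.7]
finger_gap: 0.0857
grip_force: 0.0
```

Emit:
servo_tool:
  increments:
    - {"grip": 0, "x": 30, "y": 19, "z": 5.4, "roll": -4.9}
    - {"grip": 0, "x": 28, "y": 21.5, "z": 5.4, "roll": -4.9}
    - {"grip": 0, "x": 26, "y": 24, "z": 5.4, "roll": -4.9}
    - {"grip": 0, "x": 0, "y": 0, "z": 0, "roll": 0}
    - {"grip": 0, "x": 0, "y": 0, "z": 0, "roll": 0}

```text
clock: 1.4
tcp_pos: [0.5449, -0.312, 0.1599]
orientation: [-0.001, 0.771, 0.636, -0.0]
wrist_force: [-0.6, -1.3, 0.0]
finger_gap: 0.0855
grip_force: 0.0
```

```bash
python3 - <<'E'
from h import *
st=env.get_state(); im=env.read_camera('wrist'); save('wrist1',im); print(st['tcp_pos'],st['orientation'],np.abs(st['qvel']).max())
import pickle; pickle.dump((st,im),open('w1.pkl','wb'))
E
python3 plan.py .543 -.312 .16 79
```

```text
[ 0.5448732  -0.31196536  0.15990497] [-8.57807362e-04  7.71372011e-01  6.36383826e-01 -3.31498548e-04] 0.048325415013472206
n 1 dyaw 0.08 d [-0.9  1.  -0.3] tilt [-1.5e-03  6.0e-04 -1.0e+00]
[[np.float64(0.8), np.float64(-1.1), np.float64(0.3), np.float64(-0.08)]]
```

View pics/wrist1.png

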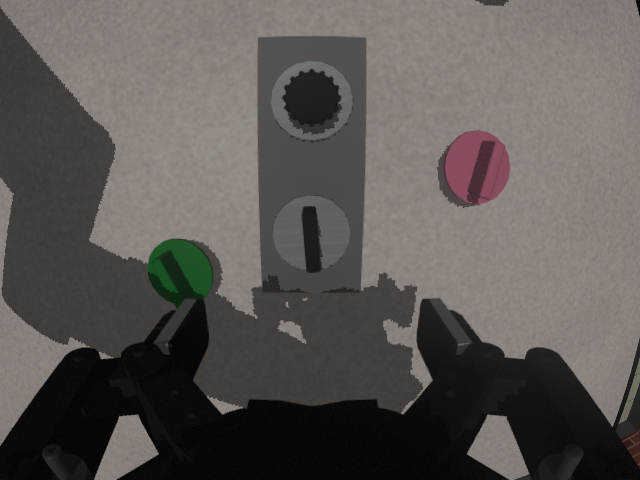

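The wrist picture shows the stud flange circle at about (312,234), its wing from (309,207) to (314,271), and the knob at (312,98). Next I get the wing axis and flange centre.

```bash
cat > wing.py <<'E'
from h import *
import pickle
st,im=pickle.load(open('w1.pkl','rb'))
g=im.max(2); box=np.zeros(g.shape,bool); box[190:278,270:355]=1
m=((g<45)&box).astype(np.uint8); n,l,s,c=cv2.connectedComponentsWithStats(m); i=1+np.argmax(s[1:,4]); print(s[i],c[i])
pts=np.argwhere(l==i)[:,::-1]
W=np.array([plane('wrist',p,.053,st)[:2] for p in pts],np.float32); r=cv2.minAreaRect(W); print('wing rect',r)
b=cv2.boxPoints(r); e=[b[1]-b[0],b[2]-b[1]]; e=max(e,key=np.linalg.norm); print('angle',np.degrees(np.arctan2(e[1],e[0]))%180, 'mean',W.mean(0))
u,sv,vt=np.linalg.svd(W-W.mean(0),full_matrices=False);print('pca',np.degrees(np.arctan2(vt[0,1],vt[0,0]))%180)
f=((g>100)&box).astype(np.uint8)
cs=max(cv2.findContours(f,0,2)[0],key=cv2.contourArea); h=cv2.convexHull(cs)[:,0]; F=np.array([plane('wrist',p,.030,st)[:2] for p in h],np.float32); print('flange',cv2.minEnclosingCircle(F),cv2.fitEllipse(F))
print(np.median(g[205:260,280:300]),np.median(g[205:260,262:270]))
E
python3 wing.py
```

```text
[302 207  19  66 940] [311.04148936 239.48723404]
wing rect ((0.544525146484375, -0.31191372871398926), (0.04744735360145569, 0.010334799066185951), 83.1544189453125)
angle 83.15446 mean [ 0.5444763 -0.3116312]
pca 83.13171
flange ((0.5448671579360962, -0.28754493594169617), 0.012479136697947979) ((0.5446135997772217, -0.28714054822921753), (0.0035169057082384825, 0.028356125578284264), 83.79977416992188)
97.0 76.0
```

Emit:
servo_tool:
  increments:
    - {"grip": 0, "z": 30, "roll": -4.1}
    - {"grip": 0, "z": 30}
    - {"grip": 0, "z": 30}
    - {"grip": 0.3, "z": 20}
    - {"grip": 0.3, "z": 0}

```text
invalid input at $.increments[0]: expected keys grip, x, y, z, roll
```

```bash
python3 plan.py .5445 -.312 .036 83.1
```

```text
n 4 dyaw 4.18 d [   0.6    1.  -124.3] tilt [-1.5e-03  6.0e-04 -1.0e+00]
[[np.float64(0.3), np.float64(0.1), np.float64(31.1), np.float64(-1.04)], [np.float64(0.3), np.float64(0.1), np.float64(31.1), np.float64(-1.04)], [np.float64(0.3), np.float64(0.1), np.float64(31.1), np.float64(-1.04)], [np.float64(0.3), np.float64(0.1), np.float64(31.1), np.float64(-1.04)]]
```

Emit:
servo_tool:
  increments:
    - {"grip": 0, "x": 0, "y": 0, "z": 30, "roll": -4.1}
    - {"grip": 0, "x": 0, "y": 0, "z": 30, "roll": 0}
    - {"grip": 0.2, "x": 0, "y": 0, "z": 30, "roll": 0}
    - {"grip": 0.2, "x": 0, "y": 0, "z": 20, "roll": 0}
    - {"grip": 0.2, "x": 0, "y": 0, "z": 0, "roll": 0}

```text
clock: 1.87
tcp_pos: [0.5396, -0.3127, 0.0464]
orientation: [-0.004, 0.75, 0.661, -0.001]
wrist_force: [-1.6, -0.1, -1.0]
finger_gap: 0.0684
grip_force: 0.0
```

```bash
python3 plan.py .5445 -.312 .036 83.1
```

```text
n 1 dyaw 0.3 d [  4.9   0.7 -10.4] tilt [-0.0071  0.0049 -1.    ]
[[np.float64(1.3), np.float64(4.8), np.float64(10.4), np.float64(-0.3)]]
```

Emit:
servo_tool:
  increments:
    - {"grip": 0.2, "x": 0, "y": 0, "z": 0, "roll": 0}
    - {"grip": 0.2, "x": 0, "y": 0, "z": 0, "roll": 0}
    - {"grip": 0.2, "x": 0, "y": 0, "z": 0, "roll": 0}

```text
clock: 2.12
tcp_pos: [0.5449, -0.3153, 0.0535]
orientation: [0.002, 0.749, 0.662, 0.0]
wrist_force: [-0.9, -0.1, -0.2]
finger_gap: 0.068
grip_force: 0.0
```

```bash
python3 plan.py .5445 -.312 .036 83.1
```

```text
n 1 dyaw 0.19 d [ -0.4   3.3 -17.5] tilt [ 0.003  -0.0025 -1.    ]
[[np.float64(3.2), np.float64(-0.8), np.float64(17.5), np.float64(-0.19)]]
```

Emit:
servo_tool:
  increments:
    - {"grip": 0.2, "x": 1, "y": 0, "z": 5, "roll": 0}
    - {"grip": 0.2, "x": 0, "y": 0, "z": 5, "roll": 0}
    - {"grip": 0.2, "x": 0, "y": 0, "z": 3, "roll": 0}
    - {"grip": 0.2, "x": 0, "y": 0, "z": 0, "roll": 0}
    - {"grip": 0.2, "x": 0, "y": 0, "z": 0, "roll": 0}

```text
clock: 2.53
tcp_pos: [0.5438, -0.3124, 0.0377]
orientation: [-0.0, 0.749, 0.662, -0.0]
wrist_force: [0.1, 1.0, 1.0]
finger_gap: 0.0686
grip_force: 0.0
```

```bash
python3 plan.py .5445 -.312 .036 83.1
```

```text
n 1 dyaw 0.12 d [ 0.7  0.4 -1.7] tilt [-6.e-04  4.e-04 -1.e+00]
[[np.float64(0.5), np.float64(0.6), np.float64(1.7), np.float64(-0.12)]]
```

Emit:
servo_tool:
  increments:
    - {"grip": 0.2, "x": 0, "y": 0.5, "z": 1.5, "roll": 0}
    - {"grip": 0.6, "x": 0, "y": 0, "z": 0, "roll": 0}
    - {"grip": 0.8, "x": 0, "y": 0, "z": 0, "roll": 0}
    - {"grip": 1, "x": 0, "y": 0, "z": 0, "roll": 0}
    - {"grip": 1, "x": 0, "y": 0, "z": 0, "roll": 0}
  grip_force: 70

```text
clock: 2.95
tcp_pos: [0.5446, -0.3129, 0.0367]
orientation: [0.0, 0.749, 0.662, -0.0]
wrist_force: [0.6, -0.1, 0.5]
finger_gap: 0.0201
grip_force: 0.0
```

Emit:
servo_tool:
  increments:
    - {"grip": 1, "x": 0, "y": 0, "z": 0, "roll": 0}
    - {"grip": 1, "x": 0, "y": 0, "z": 0, "roll": 0}
    - {"grip": 1, "x": 0, "y": 0, "z": 0, "roll": 0}
    - {"grip": 1, "x": 0, "y": 0, "z": 0, "roll": 0}
    - {"grip": 1, "x": 0, "y": 0, "z": 0, "roll": 0}

```text
clock: 3.37
tcp_pos: [0.5447, -0.3129, 0.0369]
orientation: [0.0, 0.749, 0.662, 0.0]
wrist_force: [-0.2, 0.5, 2.6]
finger_gap: 0.0083
grip_force: 70.9
```

Emit:
servo_tool:
  increments:
    - {"grip": 1, "x": 0, "y": 0, "z": -8, "roll": 0}
    - {"grip": 1, "x": 0, "y": 0, "z": -25, "roll": 0}
    - {"grip": 1, "x": 0, "y": 0, "z": -35, "roll": 0}
    - {"grip": 1, "x": 0, "y": 0, "z": -35, "roll": 0}
    - {"grip": 1, "x": 0, "y": 0, "z": -35, "roll": 0}

```text
clock: 3.78
tcp_pos: [0.5439, -0.3123, 0.1757]
orientation: [-0.001, 0.749, 0.662, -0.0]
wrist_force: [-0.1, -0.4, -1.5]
finger_gap: 0.0078
grip_force: 70.2
```

Emit:
servo_tool:
  increments:
    - {"grip": 1, "x": 0, "y": 0, "z": -30, "roll": 0}
    - {"grip": 1, "x": 0, "y": 0, "z": -20, "roll": 0}
    - {"grip": 1, "x": 0, "y": 0, "z": 0, "roll": 0}

```text
clock: 4.03
tcp_pos: [0.5464, -0.3141, 0.2305]
orientation: [0.004, 0.749, 0.662, 0.001]
wrist_force: [1.5, -0.1, -0.1]
finger_gap: 0.0081
grip_force: 70.3
```

```bash
python3 plan.py .482 .105 .215 93 33
```

```text
n 13 dyaw 10.02 d [-64.4 419.1 -15.5] tilt [ 0.0069 -0.0054 -1.    ]
[[np.float64(31.4), np.float64(-8.9), np.float64(1.2), np.float64(-0.77)], [np.float64(31.5), np.float64(-8.4), np.float64(1.2), np.float64(-0.77)], [np.float64(31.6), np.float64(-8.0), np.float64(1.2), np.float64(-0.77)], [np.float64(31.7), np.float64(-7.6), np.float64(1.2), np.float64(-0.77)], [np.float64(31.8), np.float64(-7.2), np.float64(1.2), np.float64(-0.77)]]
[[np.float64(31.9), np.float64(-6.7), np.float64(1.2), np.float64(-0.77)], [np.float64(32.0), np.float64(-6.3), np.float64(1.2), np.float64(-0.77)], [np.float64(32.1), np.float64(-5.9), np.float64(1.2), np.float64(-0.77)], [np.float64(32.2), np.float64(-5.4), np.float64(1.2), np.float64(-0.77)], [np.float64(32.2), np.float64(-5.0), np.float64(1.2), np.float64(-0.77)]]
[[np.float64(32.3), np.float64(-4.6), np.float64(1.2), np.float64(-0.77)], [np.float64(32.4), np.float64(-4.1), np.float64(1.2), np.float64(-0.77)], [np.float64(32.4), np.float64(-3.7), np.float64(1.2), np.float64(-0.77)]]
```

Emit:
servo_tool:
  increments:
    - {"grip": 1, "x": 20, "y": -6, "z": 1, "roll": -0.8}
    - {"grip": 1, "x": 31.5, "y": -9, "z": 1, "roll": -0.8}
    - {"grip": 1, "x": 31.5, "y": -8.5, "z": 1, "roll": -0.8}
    - {"grip": 1, "x": 32, "y": -8, "z": 1, "roll": -0.8}
    - {"grip": 1, "x": 32, "y": -7.5, "z": 1, "roll": -0.8}

```text
clock: 4.45
tcp_pos: [0.5179, -0.1612, 0.2178]
orientation: [-0.001, 0.726, 0.688, -0.0]
wrist_force: [0.7, 1.5, -1.3]
finger_gap: 0.0084
grip_force: 70.3
```

Emit:
servo_tool:
  increments:
    - {"grip": 1, "x": 32, "y": -7, "z": 1, "roll": -0.8}
    - {"grip": 1, "x": 32, "y": -6.5, "z": 1, "roll": -0.8}
    - {"grip": 1, "x": 32, "y": -6, "z": 1, "roll": -0.8}
    - {"grip": 1, "x": 32, "y": -5.5, "z": 1, "roll": -0.8}
    - {"grip": 1, "x": 32, "y": -5, "z": 1, "roll": -0.8}

```text
clock: 4.87
tcp_pos: [0.4918, -0.0005, 0.2131]
orientation: [-0.001, 0.701, 0.713, -0.001]
wrist_force: [1.3, 0.9, -1.8]
finger_gap: 0.0085
grip_force: 70.3
```

Emit:
servo_tool:
  increments:
    - {"grip": 1, "x": 32, "y": -5, "z": 1, "roll": -0.8}
    - {"grip": 1, "x": 32, "y": -4, "z": 1, "roll": -0.8}
    - {"grip": 1, "x": 30, "y": -4, "z": 1, "roll": -0.4}
    - {"grip": 1, "x": 14, "y": -2, "z": 1, "roll": 0}
    - {"grip": 1, "x": 0, "y": 0, "z": 0, "roll": 0}

```text
clock: 5.28
tcp_pos: [0.4726, 0.1081, 0.209]
orientation: [-0.001, 0.687, 0.727, -0.001]
wrist_force: [-0.6, -0.8, -1.0]
finger_gap: 0.0079
grip_force: 70.3
```

Emit:
servo_tool:
  increments:
    - {"grip": 1, "x": 0, "y": 0, "z": 0, "roll": 0}
    - {"grip": 1, "x": 0, "y": 0, "z": 0, "roll": 0}
    - {"grip": 1, "x": 0, "y": 0, "z": 0, "roll": 0}
    - {"grip": 1, "x": 0, "y": 0, "z": 0, "roll": 0}
    - {"grip": 1, "x": 0, "y": 0, "z": 0, "roll": 0}

```text
clock: 5.7
tcp_pos: [0.4749, 0.1045, 0.2105]
orientation: [0.0, 0.689, 0.725, -0.0]
wrist_force: [-0.0, 0.5, -1.7]
finger_gap: 0.0082
grip_force: 70.3
```

Run:
```python
from h import *
st=env.get_state(); im=env.read_camera('wrist'); save('wrist2',im); print(st['tcp_pos'],st['orientation'],np.abs(st['qvel']).max(),st['joint_pos'])
import pickle; pickle.dump((st,im),open('w2.pkl','wb'))
```

```text
[0.47491414 0.10450381 0.21045957] [ 1.39249460e-05  6.89126849e-01  7.24640720e-01 -1.12874097e-04] 0.0042102227890681845 [ 5.14389072e-02  1.49967967e-01 -2.16243206e-01  1.20472976e+00
 -1.75575546e-04  1.57200577e+00]
```

View pics/wrist2.png

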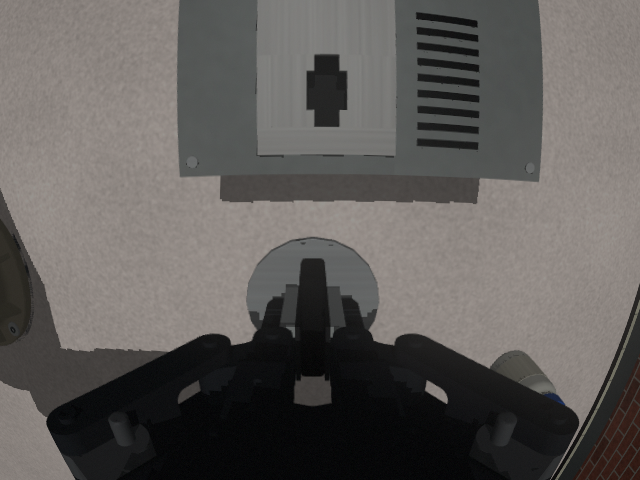

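The wrist view shows the keyhole slot at about (327,90), from rows 54 to 126 with the eye at columns 307–347. The stud hangs straight in the fingers, with its flange centred near column 313.

```bash
cat > slot.py <<'E'
from h import *
import pickle,sys
st,im=pickle.load(open(sys.argv[1],'rb')); x0,y0,x1,y1=map(int,sys.argv[2:6])
g=im.max(2).astype(np.uint8); sub=g[y0:y1,x0:x1]; t,_=cv2.threshold(sub,0,255,cv2.THRESH_OTSU); print('otsu',t)
m=np.zeros_like(g); m[y0:y1,x0:x1]=sub<t
n,l,s,c=cv2.connectedComponentsWithStats(m); i=1+np.argmax(s[1:,4]); print(s[i],c[i])
W=np.array([plane('wrist',p,.112,st)[:2] for p in np.argwhere(l==i)[:,::-1]],np.float32)
r=cv2.minAreaRect(W); u,sv,vt=np.linalg.svd(W-W.mean(0),full_matrices=False)
print('rect',r,'mean',W.mean(0),'pca',np.degrees(np.arctan2(vt[0,1],vt[0,0]))%180)
D=cv2.imread('pics/side0.png'); S=cv2.imread('pics/scene0.png')
p,e=tri([ray('wrist',c[i],st),ray('side',(361,384.5))]); print('tri wrist-side',p,e)
# corner screws of front edge and panel edge for yaw
a=plane('wrist',(192,161),.112,st); b=plane('wrist',(530,168),.112,st); d=b-a; print('screws',a,b,np.degrees(np.arctan2(d[1],d[0]))+90)
E
python3 slot.py w2.pkl 285 35 370 145
python3 - <<'E'
import pickle,sys
sys.path.insert(0,'.')
from h import *
st,im=pickle.load(open('w2.pkl','rb'))
# check held stud: flange left/right edges, z = TCP+6.3-13 top of flange
z=st['tcp_pos'][2]-.0067
g=im.max(2)
for r in (270,285): print(r,g[r,240:256],g[r,370:386])
for q in ((247.5,290),(378,290),(313,238),(313,258)): print(plane('wrist',q,z if q[1]!=258 else z+.026,st).round(4))
E
```

```text
otsu 79.0
[ 307   54   40   73 2404] [326.35981697  90.14309484]
rect ((0.4797494113445282, 0.20632857084274292), (0.024813037365674973, 0.047599487006664276), 2.841085433959961) mean [0.47966453 0.20600632] pca 92.47709
tri wrist-side [0.4792198  0.20631565 0.10871531] [np.float64(0.0005381512771313611), np.float64(0.0005381512771314744)]
screws [0.3929698  0.15745403 0.112     ] [0.6309332  0.16884491 0.112     ] 92.74055341360517
270 [152 152 150 149 150 151 150 148 147 145 145 146 146 136 112  98] [ 90 115 138 146 148 149 148 145 147 150 150 149 147 147 148 148]
285 [149 149 150 148 149 150 152 149  95 100 100 101 101 100 100 100] [101 100 100 100 100 101  98 121 151 150 148 145 143 142 143 144]
[0.4469 0.1086 0.2038]
[0.5042 0.1114 0.2038]
[0.4745 0.1337 0.2038]
[0.4744 0.1337 0.2298]
```

```bash
python3 plan.py .479 .2075 .185 92.8 25
```

```text
n 5 dyaw -0.09 d [  4.1 102.9 -25.5] tilt [-0.e+00 -2.e-04 -1.e+00]
[[np.float64(20.5), np.float64(1.9), np.float64(5.1), np.float64(0.02)], [np.float64(20.5), np.float64(1.8), np.float64(5.1), np.float64(0.02)], [np.float64(20.5), np.float64(1.8), np.float64(5.1), np.float64(0.02)], [np.float64(20.5), np.float64(1.8), np.float64(5.1), np.float64(0.02)], [np.float64(20.5), np.float64(1.8), np.float64(5.1), np.float64(0.02)]]
```

Emit:
servo_tool:
  increments:
    - {"grip": 1, "x": 20.5, "y": 1.9, "z": 5, "roll": 0}
    - {"grip": 1, "x": 20.5, "y": 1.9, "z": 5, "roll": 0}
    - {"grip": 1, "x": 20.5, "y": 1.8, "z": 5, "roll": 0}
    - {"grip": 1, "x": 20.5, "y": 1.8, "z": 5, "roll": 0}
    - {"grip": 1, "x": 20.5, "y": 1.8, "z": 5, "roll": 0}

```text
clock: 6.17
tcp_pos: [0.4789, 0.2087, 0.1854]
orientation: [0.0, 0.689, 0.725, 0.0]
wrist_force: [0.8, -0.2, -2.0]
finger_gap: 0.0086
grip_force: 70.3
```

Emit:
servo_tool:
  increments:
    - {"grip": 1, "x": 0, "y": 0, "z": 4, "roll": 0}
    - {"grip": 1, "x": 0, "y": 0, "z": 4, "roll": 0}
    - {"grip": 1, "x": 0, "y": 0, "z": 4, "roll": 0}
    - {"grip": 1, "x": 0, "y": 0, "z": 4, "roll": 0}
    - {"grip": 1, "x": 0, "y": 0, "z": 4, "roll": 0}

```text
clock: 6.58
tcp_pos: [0.4787, 0.2074, 0.1653]
orientation: [0.0, 0.689, 0.725, -0.0]
wrist_force: [-0.4, 0.7, -2.2]
finger_gap: 0.0083
grip_force: 70.2
```

Emit:
servo_tool:
  increments:
    - {"grip": 1, "x": 0, "y": 0, "z": 4, "roll": 0}
    - {"grip": 1, "x": 0, "y": 0, "z": 4, "roll": 0}
    - {"grip": 1, "x": 0, "y": 0, "z": 2, "roll": 0}
    - {"grip": 1, "x": 0, "y": 0, "z": 0, "roll": 0}
    - {"grip": 1, "x": 0, "y": 0, "z": 0, "roll": 0}

```text
clock: 7.0
tcp_pos: [0.4786, 0.2081, 0.1555]
orientation: [-0.0, 0.689, 0.725, -0.0]
wrist_force: [-0.7, -0.2, -1.6]
finger_gap: 0.0085
grip_force: 70.3
```

```bash
python3 plan.py .479 .2075 .123 92.8 25;  python3 - <<'E'
from h import *
im=env.read_camera('side'); c=cv2.resize(im[300:430,270:450],None,fx=3,fy=3,interpolation=2)
im=env.read_camera('scene'); d=cv2.resize(im[140:220,350:460],None,fx=3,fy=3,interpolation=2)
k=np.zeros((390+240,540,3),np.uint8); k[:390]=c;k[390:,:330]=d; save('c3',cv2.resize(k,None,fx=.9,fy=.9))
E
```

```text
n 2 dyaw -0.16 d [  0.4  -0.6 -32.5] tilt [-2.e-04 -1.e-04 -1.e+00]
[[np.float64(-0.3), np.float64(0.2), np.float64(16.2), np.float64(0.08)], [np.float64(-0.3), np.float64(0.2), np.float64(16.2), np.float64(0.08)]]
```

View pics/c3.png

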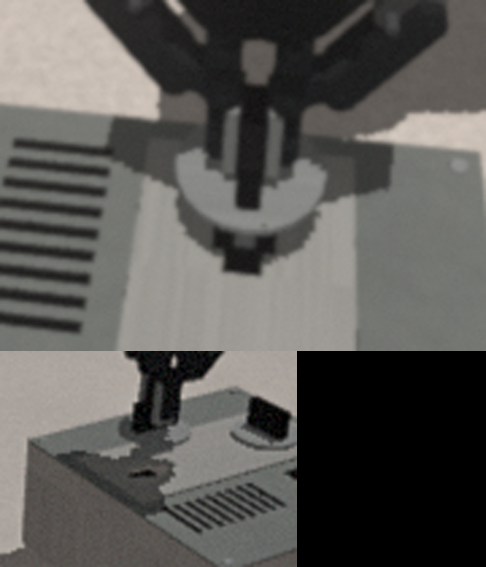

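Both views show the stud hovering over the slot, with the wing in line with it. I lower it in small steps and watch the force.

Emit:
servo_tool:
  increments:
    - {"grip": 1, "x": 0, "y": 0, "z": 3, "roll": 0}
    - {"grip": 1, "x": 0, "y": 0, "z": 3, "roll": 0}
    - {"grip": 1, "x": 0, "y": 0, "z": 3, "roll": 0}
    - {"grip": 1, "x": 0, "y": 0, "z": 3, "roll": 0}
    - {"grip": 1, "x": 0, "y": 0, "z": 3, "roll": 0}

```text
clock: 7.52
tcp_pos: [0.4785, 0.2082, 0.1401]
orientation: [-0.0, 0.689, 0.725, -0.0]
wrist_force: [0.4, -0.1, -1.6]
finger_gap: 0.0083
grip_force: 70.3
```

Emit:
servo_tool:
  increments:
    - {"grip": 1, "x": 0, "y": 0, "z": 2, "roll": 0}
    - {"grip": 1, "x": 0, "y": 0, "z": 2, "roll": 0}
    - {"grip": 1, "x": 0, "y": 0, "z": 2, "roll": 0}
    - {"grip": 1, "x": 0, "y": 0, "z": 2, "roll": 0}
    - {"grip": 1, "x": 0, "y": 0, "z": 0, "roll": 0}

```text
clock: 7.93
tcp_pos: [0.4784, 0.2081, 0.1321]
orientation: [-0.0, 0.689, 0.725, -0.0]
wrist_force: [0.3, 0.1, -2.0]
finger_gap: 0.0082
grip_force: 70.3
```

It is in the slot with no contact force, so I continue to the flange.

Emit:
servo_tool:
  increments:
    - {"grip": 1, "x": 0, "y": 0, "z": 2, "roll": 0}
    - {"grip": 1, "x": 0, "y": 0, "z": 2, "roll": 0}
    - {"grip": 1, "x": 0, "y": 0, "z": 2, "roll": 0}
    - {"grip": 1, "x": 0, "y": 0, "z": 2, "roll": 0}
    - {"grip": 1, "x": 0, "y": 0, "z": 0, "roll": 0}

```text
clock: 8.35
tcp_pos: [0.4783, 0.2082, 0.1241]
orientation: [-0.0, 0.689, 0.725, -0.0]
wrist_force: [-1.2, -0.4, -0.9]
finger_gap: 0.0083
grip_force: 70.2
```

Emit:
servo_tool:
  increments:
    - {"grip": 1, "x": 0, "y": 0, "z": 1, "roll": 0}
    - {"grip": 1, "x": 0, "y": 0, "z": 0.5, "roll": 0}
    - {"grip": 1, "x": 0, "y": 0, "z": 0, "roll": 0}

```text
clock: 8.6
tcp_pos: [0.4786, 0.2082, 0.123]
orientation: [0.0, 0.689, 0.725, -0.0]
wrist_force: [0.2, 0.2, -0.9]
finger_gap: 0.0085
grip_force: 70.3
```

Emit:
servo_tool:
  increments:
    - {"grip": 1, "x": 0, "y": 0, "z": 0.5, "roll": 0}
    - {"grip": 1, "x": 0, "y": 0, "z": 0.5, "roll": 0}
    - {"grip": 1, "x": 0, "y": 0, "z": 0, "roll": 0}

```text
clock: 8.85
tcp_pos: [0.4787, 0.2083, 0.1229]
orientation: [0.0, 0.688, 0.725, 0.0]
wrist_force: [-1.3, -0.9, 4.3]
finger_gap: 0.0083
grip_force: 71.1
```

Contact at 4 N means the flange is seated. I ease off slightly and make the quarter turn.

Emit:
servo_tool:
  increments:
    - {"grip": 1, "x": 0, "y": 0, "z": -0.7, "roll": -5}
    - {"grip": 1, "x": 0, "y": 0, "z": 0, "roll": -5}
    - {"grip": 1, "x": 0, "y": 0, "z": 0, "roll": -5}
    - {"grip": 1, "x": 0, "y": 0, "z": 0, "roll": -5}
    - {"grip": 1, "x": 0, "y": 0, "z": 0, "roll": -5}

```text
clock: 9.27
tcp_pos: [0.4788, 0.2083, 0.1229]
orientation: [0.0, 0.513, 0.858, 0.0]
wrist_force: [-0.3, -0.3, 0.3]
finger_gap: 0.0084
grip_force: 70.5
```

Emit:
servo_tool:
  increments:
    - {"grip": 1, "x": 0, "y": 0, "z": 0, "roll": -5}
    - {"grip": 1, "x": 0, "y": 0, "z": 0, "roll": -5}
    - {"grip": 1, "x": 0, "y": 0, "z": 0, "roll": -5}
    - {"grip": 1, "x": 0, "y": 0, "z": 0, "roll": -5}
    - {"grip": 1, "x": 0, "y": 0, "z": 0, "roll": -5}

```text
clock: 9.68
tcp_pos: [0.4788, 0.2083, 0.1228]
orientation: [0.0, 0.316, 0.949, 0.0]
wrist_force: [0.5, 0.2, 0.0]
finger_gap: 0.0078
grip_force: 70.4
```

Emit:
servo_tool:
  increments:
    - {"grip": 1, "x": 0, "y": 0, "z": 0, "roll": -5}
    - {"grip": 1, "x": 0, "y": 0, "z": 0, "roll": -5}
    - {"grip": 1, "x": 0, "y": 0, "z": 0, "roll": -5}
    - {"grip": 1, "x": 0, "y": 0, "z": 0, "roll": -5}
    - {"grip": 1, "x": 0, "y": 0, "z": 0, "roll": -5}

```text
clock: 10.1
tcp_pos: [0.4789, 0.2083, 0.1229]
orientation: [0.0, 0.103, 0.995, 0.0]
wrist_force: [-0.5, 0.3, -0.5]
finger_gap: 0.0083
grip_force: 70.4
```

Emit:
servo_tool:
  increments:
    - {"grip": 1, "x": 0, "y": 0, "z": 0, "roll": -5}
    - {"grip": 1, "x": 0, "y": 0, "z": 0, "roll": -5}
    - {"grip": 1, "x": 0, "y": 0, "z": 0, "roll": -5}
    - {"grip": 1, "x": 0, "y": 0, "z": 0, "roll": 0}
    - {"grip": 1, "x": 0, "y": 0, "z": 0, "roll": 0}

```text
clock: 10.52
tcp_pos: [0.4788, 0.2083, 0.1229]
orientation: [0.0, -0.025, 1.0, 0.0]
wrist_force: [1.0, -0.2, -0.4]
finger_gap: 0.0086
grip_force: 70.4
```

The turn went freely. I release and retreat upward.

Emit:
servo_tool:
  increments:
    - {"grip": 0.8, "x": 0, "y": 0, "z": 0, "roll": 0}
    - {"grip": 0.6, "x": 0, "y": 0, "z": 0, "roll": 0}
    - {"grip": 0.3, "x": 0, "y": 0, "z": 0, "roll": 0}
    - {"grip": 0.3, "x": 0, "y": 0, "z": 0, "roll": 0}
    - {"grip": 0.3, "x": 0, "y": 0, "z": 0, "roll": 0}

```text
clock: 10.93
tcp_pos: [0.4786, 0.2082, 0.1228]
orientation: [0.0, -0.026, 1.0, -0.0]
wrist_force: [1.0, -0.2, -0.1]
finger_gap: 0.0598
grip_force: 0.0
```

Emit:
servo_tool:
  increments:
    - {"grip": 0.3, "x": 0, "y": 0, "z": 0, "roll": 0}
    - {"grip": 0.3, "x": 0, "y": 0, "z": -10, "roll": 0}
    - {"grip": 0.3, "x": 0, "y": 0, "z": -25, "roll": 0}
    - {"grip": 0.3, "x": 0, "y": 0, "z": -30, "roll": 0}
    - {"grip": 0.3, "x": 0, "y": 0, "z": -30, "roll": 0}

```text
clock: 11.35
tcp_pos: [0.478, 0.2081, 0.2191]
orientation: [-0.001, -0.026, 1.0, -0.0]
wrist_force: [0.3, 1.2, 0.8]
finger_gap: 0.0596
grip_force: 0.0
```

Emit:
servo_tool:
  increments:
    - {"grip": 0.3, "x": 0, "y": 0, "z": -15, "roll": 0}
    - {"grip": 0.3, "x": 0, "y": 0, "z": 0, "roll": 0}
    - {"grip": 0.3, "x": 0, "y": 0, "z": 0, "roll": 0}
    - {"grip": 0.3, "x": 0, "y": 0, "z": 0, "roll": 0}
    - {"grip": 0.3, "x": 0, "y": 0, "z": 0, "roll": 0}

```text
clock: 11.77
tcp_pos: [0.4778, 0.208, 0.2315]
orientation: [-0.001, -0.026, 1.0, -0.0]
wrist_force: [-0.8, -0.1, 0.0]
finger_gap: 0.0594
grip_force: 0.0
```

Run:
```python
from h import *
st=env.get_state(); im=env.read_camera('wrist'); sd=env.read_camera('side'); save('f',np.vstack([cv2.resize(im,(640,400))[:340],cv2.resize(sd[340:480,200:480],(480,240))[:, :480] if 0 else cv2.resize(sd[340:470,170:490],(640,260))])); print(st['tcp_pos'],st['finger_gap'],np.abs(st['qvel']).max())
g=im.max(2); np.save('f.npy',im)
import pickle; pickle.dump((st,im),open('w3.pkl','wb'))
```

```text
[0.47775651 0.20799089 0.23153757] 0.05941717206585912 0.005597059966515476
```

View pics/f.png

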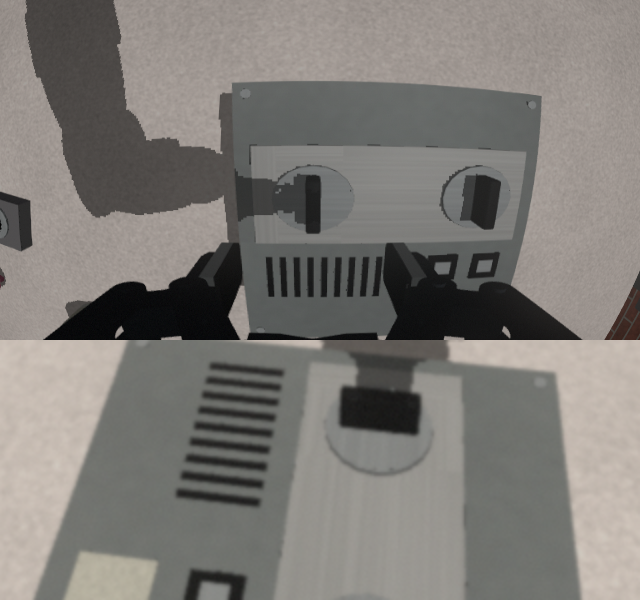

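The stud sits flat at about (314,200). Its wing lies across the slot, parallel to its twin at (483,200), and the gripper is well clear. I hand the job in.

```bash
python3 -c "
from workcell import env
print(env.hand_in())"
```

```text
the job is handed in; nothing more can be done
None
```

The stud is seated flat in the slot, given a quarter turn so its wing lies parallel to the locked twin, and released; I handed the job in at about 12 s and it returned no verdict.

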